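Load a hex nut into the drilling jig and close its keeper

ROBOT

A 6-joint arm with a two-finger parallel gripper is mounted at the origin on the work surface. World frame = base frame: x ahead of the robot, y to its left, z up, the work surface at z = 0. Lengths are in mm, angles in rad, forces in N, time in s.
With the tool pointing down it reaches from about 350 to 925 mm from the base axis. Payload 6.4 kg.
Tool frame: the origin (TCP) lies midway between the tips of the shut fingers; the grasp point (between the pads) lies 19 mm behind it; z points along the fingers, x is the direction in which the jaws open and shut, and the axes are right-handed (so a half turn about z gives the same grasp; the last joint's range is limited). The gripper opens to 85 mm and grips with 20 to 120 N. Pads are 22 mm wide; open, the fingers measure 114 mm over their backs; the gripper's body (76 mm by 85 mm) begins 54 mm behind the grasp point. The pads swing forward as they close: fully open they stand 13 mm farther back than shut.
Start: joints at [-1.399, 0.245, 1.558, -0, 1.339, -0.174], TCP at [220.322, -611.533, 231.29] pointing down, gripper open.
Joint ranges: [-3.13, 3.13], [-1.02, 2.26], [0.13, 2.54], [-0.95, 4.09], [0.21, 2.88], [-2.74, 2.74]. Speed limits (rad/s): [2.57, 2.57, 3.14, 3.14, 3.14, 3.14].

INTERFACE

Orientations are given as a unit quaternion [w, x, y, z].
In Python, from workcell import arm, read_state, camera, camera_params, job gives the robot as it stands. The module is installed in compiled form; this text tells all that it offers. Calls block until the motion is done:
- arm.move_pose(position, orientation): joint-space move of the TCP to a pose.
- arm.move_l(position, ori=None, velocity=150, max_force=None): straight line of the TCP; ori=None keeps the orientation; velocity is the mean speed in mm/s. With max_force (N) it stops when the force on the tool has changed by that much, and returns True; else False.
- arm.set_joints(angles): joint-space move.
- arm.move_gripper(opening, newtons=None): finger opening in mm; newtons is the grip in N (None keeps the last); returns when the fingers have stopped.
- arm.pause(seconds).
- arm.ik(position, orientation): joint angles nearest the present ones, or None.
- read_state(): the state.
- camera(name): name is "side" or "top"; returns the picture (384x512x3 uint8, red, green, blue); there is no depth.
- camera_params(name): a dict with "fov_y" (degrees; the focal length in pixels is half the picture's height over the tangent of half this angle, whatever the lens; pixels are square), "cx", "cy" (the principal point, pixels), "rvec" (rotation vector, rad) and "tvec" (3), from world to camera coordinates, as OpenCV has them. Camera axes: x right, y down, z forward; pixel columns grow to the right and rows downward; lengths in mm; the calibration is good to about 2 mm. A picture is of the moment at which its call begins. camera_params takes no time and is no camera call.
A pose or a line that the arm cannot do raises arm.MotionError and nothing moves.
- job.finish_job(): hands the job in, once; it reports no verdict.
The state is a dict: "time": time; "qpos": joint angles; "qd": joint speeds; "effort": joint torques, N m; "ee_pos": TCP position; "orientation": TCP orientation; "ft_force": force on the tool from outside, world axes, zero at the start; "wrist_torque": the same for the moment, N m; "gripper_width": finger opening in mm.
Only numpy, scipy, OpenCV 4.12 (cv2) and the standard library are available. Lean on these libraries where they do the work, as an engineer would, in place of code of your own. Each camera call takes 0.05 s, during which the arm holds its last target. There are 200 camera calls.

TASK

Load the drilling jig: take the hex nut that fits, shuffle it gently in the jig's six-sided nest until it drops fully home, lying flat on the bottom, then swing the keeper all the way closed over it and let go. Do not press the nut hard on the nest, and leave the other things on the bench where they lie.

Things in the scene. Friction and masses are not known exactly. Their poses are not given: they have to be found in the camera images.
- nut: the hex nut to load: plain steel, 36 mm across flats, 41.6 across corners, 28 tall, 20 mm bore, 0.13 to 0.25 kg, flat on the bench. Origin at the centre of its underside, z up; x square to a pair of flats. Misaligned, it perches on rim or chamfer, often tipped with its low side in the pocket; freed and lightly shoved the way it leans, or twisted to and fro, it drops in by its weight.
- big_nut: bystander: a larger plain steel hex nut, 50 mm across flats and 24 mm tall, that does not fit. Origin at the centre of its underside.
- spacer: bystander: a round plain steel spacer, 36 mm diameter, 28 mm tall. Origin at the centre of its underside.
- jig: the drilling jig, fixed on the bench: a grey base plate 150 x 175 mm, 12 mm thick. Origin on its underside, nominally below the middle of the nest; the plate runs from -75 to 75 mm in its x and from -65 to 110 mm in its y. The plate is the floor of the nest's pocket: a nut fully home has its origin 12 mm above the jig's and stands 18 mm over the nest's rim.
- keeper (a joint): keeper angle, rad: 0 = closed over the nut (end stop, bar along the jig's -y), 1.9 = fully open (end stop). It starts open, closes counter-clockwise seen from above, has 0.1 N m of friction and stays where it is left. The keeper is a flat steel bar 22 mm wide, 8 mm thick; its underside clears a nut that is home by 2.5 mm, and a nut that is not home blocks it.
- pivot (a point): the keeper's vertical pivot axis, at the keeper's top face (50.5 mm above the bench), on the jig at y = +85 mm. The post and the boss at its foot are up to 26 mm in diameter.
- peg (a point): top centre of the keeper's upright black round peg, its handle: 16 mm diameter, 28 mm tall above the bar, 105 mm from the pivot axis, top 78.5 mm above the bench. It travels on an arc round the pivot.
- wrench: bystander: a 200 mm steel wrench lying on the bench beyond the nuts.
- oiler: bystander: a white plastic oil bottle, 56 mm diameter, 130 mm tall.
- pulley: bystander: an aluminium three-step pulley, 110 mm diameter, 54 mm tall, left of the jig.
- bolt_tray: bystander: a green open tray 150 x 110 x 40 mm, beyond and left of the jig.
- rim (a point): nominal middle of the nest's mouth, 22 mm above the jig's origin. The nest is a firmly clamped dark steel hexagonal collar, 10 mm tall, 71 mm across outer flats, with a hex pocket through it, 39 mm across flats (1.5 mm play a side) plus a 2 mm chamfer on top. It was set by eye: its true centre lies up to 3 mm off this point in jig x and in y, turned any way (inner and outer flats parallel).
- screwdriver: bystander: a screwdriver lying on the bench at the right.
Things that resemble listed ones, but are neither listed nor needed, are in the scene too. Leave any black or brown look-alike of the nut alone. What is shaped like the jig but purple is not meant.

How it is judged (in metres and radians):
On the way, in this order (a step that is already met when the one before it is completed fails the run):
1. the nut is fully home in the nest, flat on its floor, with the keeper still open (z of nut in the frame of jig between 0.01 and 0.014 m and horizontal distance between nut and jig below 0.01 m and angle between nut's own z axis and vertical below 0.08 rad and value of joint keeper above 0.5 rad), for 0.2 s.
2. the keeper is closed over it (value of joint keeper below 0.12 rad), for 0.2 s.
At the end, for the whole second after the job is handed in: The nut lies at rest on the pocket's floor (within 2 mm in height, flat within 0.08 rad, within 10 mm of the jig's origin) and the keeper is closed over it to within 0.12 rad of its stop (z of nut in the frame of jig between 0.01 and 0.014 m and horizontal distance between nut and jig below 0.01 m and angle between nut's own z axis and vertical below 0.08 rad and value of joint keeper below 0.12 rad and linear speed of nut below 0.02 m/s); the robot touches nothing.
It fails at once if the nut is pressed or struck on the nest or the jig with more than 40 N (contact force between nut and jig above 40 N).
It fails at once if another listed thing on the bench is moved by more than 20 mm (distance of any of big_nut, spacer, wrench, oiler, pulley, bolt_tray, screwdriver from where it was at the start of the episode above 0.02 m).
It also fails if it takes over 72 s, if anything falls off the work surface, if the arm or the gripper's body presses on something with over 40 N, if the wrist force passes 120 N, or if a joint passes its speed limit or range.

## Working session

There is one attempt and no reset: what is moved stays moved. The work goes in short steps, each a Python script; the robot and the scene stay as the last script left them, time stands still between calls to the robot, and variables do not carry over. Pictures are saved under pics/ and viewed, about 8 in all and at most 12, crops included, and the job is handed in when it is done.

```bash
mkdir -p pics; cat > h.py <<'E'
import numpy as np, cv2
from workcell import arm, read_state, camera, camera_params, job
def cam(n):
    p=camera_params(n); f=192/np.tan(np.radians(p["fov_y"])/2)
    K=np.array([[f,0,p["cx"]],[0,f,p["cy"]],[0,0,1]]); R=cv2.Rodrigues(np.array(p["rvec"],float))[0]
    return K,R,np.array(p["tvec"],float)
def ray(n,u,v,z):
    K,R,t=cam(n); d=R.T@np.linalg.solve(K,[u,v,1]); c=-R.T@t
    return c+d*(z-c[2])/d[2]
def proj(n,P):
    K,R,t=cam(n); q=K@(R@np.array(P,float)+t); return q[:2]/q[2]
def save(n,fn,crop=None,s=1,im=None):
    im=camera(n) if im is None else im
    cv2.imwrite("pics/raw_"+fn,im[:,:,::-1])
    if crop: x0,y0,x1,y1=crop; im=im[y0:y1,x0:x1]
    cv2.imwrite("pics/"+fn,cv2.resize(im[:,:,::-1],None,fx=s,fy=s,interpolation=cv2.INTER_CUBIC)); return im
def down(a): # tool down, jaws x axis at yaw a
    return [0,np.cos(a/2),np.sin(a/2),0]
E
python3 - <<'E'
from h import *
a=save("top","t0.png",s=1.5); b=save("side","s0.png",s=1.5)
for n in("top","side"):
    K,R,t=cam(n);print(n,camera_params(n),-R.T@t)
s=read_state();print(s)
E
```

```text
top {'fov_y': 57.55761243365876, 'cx': 259.2777469031616, 'cy': 189.48243784139387, 'rvec': array([ 2.17877272, -2.15930392,  0.09576359]), 'tvec': array([ -27.70192387,  504.79010478, 1166.08684453])} [ 391.63662599  -32.25463886 1208.68497422]
side {'fov_y': 44.0427550031758, 'cx': 247.50374806246185, 'cy': 179.03934696263858, 'rvec': array([ 2.32089143, -0.22899256,  0.10205487]), 'tvec': array([-489.86238492,   98.16921301, 1275.23305854])} [ 309.27986499 -936.58495045  950.25065105]
{'time': 0.1, 'qpos': array([-1.39914572e+00,  2.45746395e-01,  1.55890921e+00, -2.87379997e-05,
        1.33867342e+00, -1.74103710e-01]), 'qd': array([ 1.72248751e-03, -1.97380725e-03, -2.34703567e-03, -8.38189030e-04,
       -2.27784388e-03,  9.79760439e-05]), 'effort': array([ 7.31331638e-04, -4.30668569e+01, -3.27128255e+01, -1.37707166e-04,
        2.83375601e-03, -8.18779711e-06]), 'ee_pos': array([ 220.19854045, -611.03156851,  230.27992871]), 'orientation': array([-6.04778746e-04,  8.18202812e-01, -5.74929043e-01, -6.23044540e-04]), 'ft_force': array([ 0.28014862, -0.23178243, -0.3775911 ]), 'wrist_torque': array([-0.03429416, -0.00249353,  0.00764743]), 'gripper_width': 85.52004055838543}
```

View pics/t0.png

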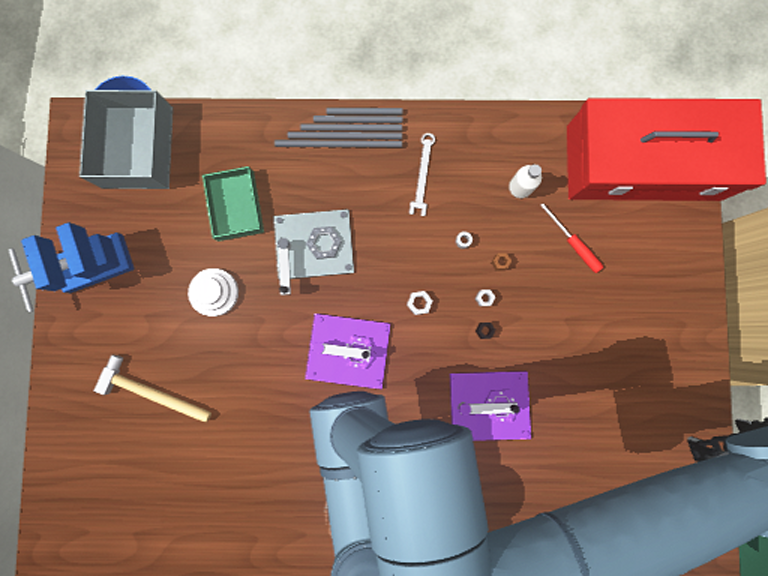

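View pics/s0.png

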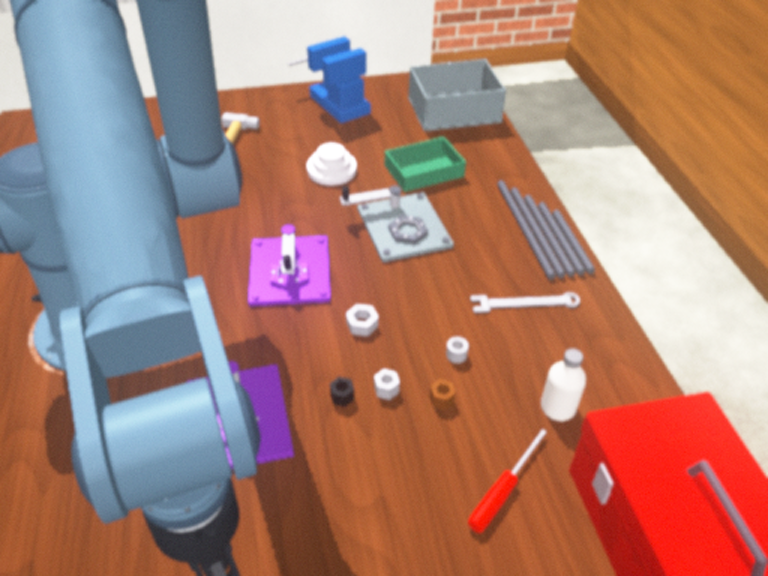

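Top view (768-wide picture). Candidates: plain steel at (485,298), which looks hexagonal; (465,240), probably the round spacer; and (420,302), larger, so the big nut. Brown (503,261) and black (485,330) are the look-alikes. The grey jig is at (315,243); its nest is at (325,242), keeper post at (285,243) and peg at (285,290). I choose (485,298), and a close crop will check it.

```bash
python3 - <<'E'
from h import *
t=np.mean([camera("top").astype(float) for _ in range(4)],0).astype(np.uint8)
s=np.mean([camera("side").astype(float) for _ in range(4)],0).astype(np.uint8)
cv2.imwrite("pics/tavg.png",t[:,:,::-1]);cv2.imwrite("pics/savg.png",s[:,:,::-1])
r=lambda im,c,z:cv2.resize(im[c[1]:c[3],c[0]:c[2],::-1],z,interpolation=cv2.INTER_CUBIC)
a=r(t,(170,130,250,190),(400,300)); b=r(t,(270,145,350,205),(400,300))
c=r(s,(220,115,310,182),(400,300)); d=r(s,(210,195,320,277),(400,300))
cv2.imwrite("pics/c1.png",np.vstack([np.hstack([a,b]),np.hstack([c,d])]))
hsv=cv2.cvtColor(t,cv2.COLOR_RGB2HSV)
m=((hsv[...,1]<60)&(hsv[...,2]>110)).astype(np.uint8)
for n,im in(("top",t),("side",s)):
  hsv=cv2.cvtColor(im,cv2.COLOR_RGB2HSV); m=((hsv[...,1]<70)&(hsv[...,2]>120)).astype(np.uint8)
  for q in cv2.findContours(m,cv2.RETR_EXTERNAL,cv2.CHAIN_APPROX_NONE)[0]:
    A=cv2.contourArea(q)
    if 60<A<4000:
      (x,y),(w,h),an=cv2.minAreaRect(q); print(n,round(A),round(x,1),round(y,1),round(w,1),round(h,1),round(an), ray(n,x,y,28 if A<300 else 12).round(1))
E
```

```text
top 138 277.0 380.0 6.0 32.0 90 [-111.8  -86.1   28. ]
top 952 230.2 338.9 52.5 25.8 82 [ 9.1 68.6 12. ]
top 2796 268.6 337.5 74.3 52.1 84 [ 14.9 -58.5  12. ]
top 62 504.0 301.5 7.0 14.0 90 [ 142.8 -828.6   28. ]
top 762 225.7 290.2 41.1 34.9 81 [166.3  86.2  12. ]
top 158 328.5 271.5 31.0 9.0 0 [ 233.6 -255.2   28. ]
top 527 499.0 272.5 31.0 24.0 90 [ 234.  -828.1   12. ]
top 324 102.7 260.1 77.2 26.2 18 [261.7 504.7  12. ]
top 154 230.4 234.0 31.9 10.0 8 [353.8  72.1  28. ]
top 181 279.3 201.4 15.2 16.5 21 [464.6 -91.4  28. ]
top 100 323.0 198.0 10.0 12.0 90 [ 477.6 -238.9   28. ]
top 808 141.5 194.5 31.0 33.0 90 [485.3 382.2  12. ]
top 83 309.0 159.5 11.0 10.0 90 [ 609.1 -192.2   28. ]
top 2106 208.8 167.7 53.3 51.0 85 [580.4 152.6  12. ]
top 326 350.5 120.0 16.3 26.2 45 [ 753.2 -340.    12. ]
top 168 225.0 95.0 84.0 2.0 0 [834.4  99.4  28. ]
top 273 280.9 115.6 11.2 54.6 7 [762.1 -95.6  28. ]
top 194 229.0 89.5 3.0 76.0 90 [854.3  85.8  28. ]
top 134 233.5 84.0 2.0 67.0 90 [874.3  70.4  28. ]
top 149 238.0 78.5 3.0 58.0 90 [894.3  54.9  28. ]
top 99 242.0 73.0 2.0 50.0 90 [914.4 
[... 419 characters left out ...]
.0 232.5 17.0 14.0 90 [ 606.6 -204.4   28. ]
side 284 48.1 229.5 37.0 11.8 83 [-29.5 -68.2  28. ]
side 354 241.0 212.5 21.0 22.0 90 [463.5 -91.5  12. ]
side 121 35.4 247.1 93.9 17.7 72 [ -54.5 -120.6   28. ]
side 472 349.6 201.5 12.0 73.0 89 [ 762.6 -109.2   12. ]
side 882 140.2 222.9 85.0 13.6 74 [198.1 -76.3  12. ]
side 200 191.5 169.0 26.0 9.0 90 [352.5  88.6  28. ]
side 2192 264.1 147.6 49.4 68.3 78 [584.2 161.   12. ]
side 1384 362.2 151.7 84.6 29.3 58 [874.3  83.9  12. ]
side 728 220.5 111.0 30.4 30.4 45 [482.2 378.   12. ]
side 178 159.5 80.0 10.0 25.0 90 [292.9 587.6  28. ]
side 804 92.3 32.1 70.0 14.8 75 [  37.1 1050.5   12. ]
side 1066 12.5 52.5 105.0 25.0 90 [-268.3  931.9   12. ]
```

View pics/c1.png

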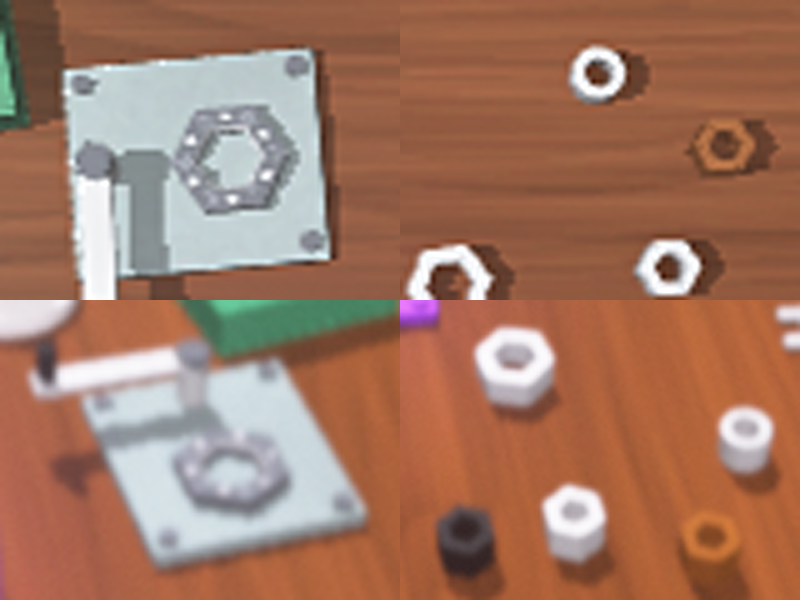

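The crop confirms it. The piece at top px (323,198) has a hexagonal outline in both views and is as tall as the spacer. The piece at (309,159) is round, and the one at (279,201) is wider and flatter. The collar's six bright dots surround its centre near top px (215.6,161). Next I measure the nut, nest, plate, pivot and peg.

```bash
cat > meas.py <<'E'
from h import *
im={n:cv2.imread(f"pics/{n[0]}avg.png") for n in("top","side")}
S=8
def cnt(n,box,f,z,big=True,inner=False):
    x0,y0,x1,y1=box; c=cv2.resize(im[n][y0:y1,x0:x1],None,fx=S,fy=S,interpolation=cv2.INTER_CUBIC)
    m=f(c).astype(np.uint8)
    cs=cv2.findContours(m,cv2.RETR_LIST,cv2.CHAIN_APPROX_NONE)[0]
    q=max(cs,key=cv2.contourArea)[:,0].astype(float)
    u=(q[:,0]+.5)/S-.5+x0; v=(q[:,1]+.5)/S-.5+y0
    return np.array([ray(n,a,b,z)[:2] for a,b in zip(u,v)])
def hexan(P):
    h=cv2.convexHull(P.astype(np.float32))[:,0]
    th=np.radians(np.arange(0,360,1)); sup=(h@np.array([np.cos(th),np.sin(th)])).max(0)
    c=2*np.array([np.mean(sup*np.cos(th)),np.mean(sup*np.sin(th))])
    F=np.mean(sup*np.exp(-6j*th)); # sup max at corners
    corner=-np.degrees(np.angle(F))/6
    return c.round(1), "corner dir deg(mod60)",round(corner%60,1),"amp",round(abs(F)*2,2),"AFmean",round(2*sup.mean(),1)
if __name__=="__main__":
    sat=lambda c:cv2.cvtColor(c,cv2.COLOR_BGR2HSV)
    nutm=lambda c:(sat(c)[...,1]<75)&(c.min(2)>100)
    print("nut top",hexan(cnt("top",(312,188,334,209),nutm,28)))
    print("nut side",hexan(cnt("side",(240,240,275,272),nutm,28)))
    col=lambda c:(cv2.GaussianBlur(c,(0,0),3).mean(2)<158)&(cv2.GaussianBlur(c,(0,0),3).mean(2)>0)
    P=cnt("top",(205,148,232,176),col,22);print("nest top",hexan(P))
    P=cnt("side",(257,142,290,166),col,22);print("nest side",hexan(P))
    # dots
    g=im["top"].mean(2); x0,y0=205,150
    c=cv2.resize(g[y0:174,x0:231],None,fx=S,fy=S,interpolation=cv2.INTER_CUBIC)
    d=cv2.dilate(c,np.ones((25,25)))
    ys,xs=np.where((c==d)&(c>170)); 
    for x,y in zip(xs,ys): print("dot",round((x+.5)/S-.5+x0,1),round((y+.5)/S-.5+y0,1),ray("top",(x+.5)/S-.5+x0,(y+.5)/S-.5+y0,22)[:2].round(1),round(c[y,x]))
    # plate
    for n,box in(("top",(175,132,245,190)),("side",(230,122,306,180))):
        f=lambda c:cv2.morphologyEx(((sat(c)[...,1]<60)&(c.mean(2)>70)).astype(np.uint8),cv2.MORPH_OPEN,np.ones((61,61)) if n=="top" else np.ones((41,41)))
        P=cnt(n,box,f,12); r=cv2.minAreaRect(P.astype(np.float32)); print("plate",n,r,cv2.boxPoints(r).round(1).tolist())
    # peg (black) and post
    dk=lambda c:c.max(2)<75
    for n,box in(("top",(180,183,200,202)),("side",(220,122,238,140))):
        P=cnt(n,box,dk,78.5);print("peg",n,P.mean(0).round(1),P.min(0).round(1),P.max(0).round(1))
E
python3 meas.py; python3 - <<'E'
import cv2,numpy as np
t=cv2.imread("pics/tavg.png");s=cv2.imread("pics/savg.png")
f=lambda i,x0,y0,x1,y1:cv2.resize(i[y0:y1,x0:x1],(400,400),interpolation=cv2.INTER_NEAREST)
cv2.imwrite("pics/c2.png",np.vstack([np.hstack([f(t,180,150,220,190+0),f(t,180,130,250,200)])[:,:],])[:, :])
print(t[155:170,186:195].mean(2).astype(int)); print(t[188:200,184:195].mean(2).astype(int))
E
```

```text
nut top (array([ 477. , -239.2]), 'corner dir deg(mod60)', np.float64(32.5), 'amp', np.float64(0.7), 'AFmean', np.float64(42.7))
nut side (array([ 473.6, -250.8]), 'corner dir deg(mod60)', np.float64(28.2), 'amp', np.float64(0.75), 'AFmean', np.float64(54.4))
nest top (array([600.9, 124.5]), 'corner dir deg(mod60)', np.float64(35.0), 'amp', np.float64(1.76), 'AFmean', np.float64(81.6))
nest side (array([594.4, 107.7]), 'corner dir deg(mod60)', np.float64(37.5), 'amp', np.float64(1.34), 'AFmean', np.float64(68.1))
dot 204.7 149.7 [641.6 166.6] 200
dot 214.2 149.7 [641.8 133.7] 208
dot 221.4 149.7 [642.  108.7] 217
dot 230.3 149.7 [642.3  78.1] 203
dot 209.3 150.7 [638.2 150.5] 211
dot 224.2 151.7 [635.1  99.1] 218
dot 214.7 152.9 [630.5 131.8] 257
dot 218.2 152.9 [630.6 119.7] 180
dot 206.6 153.7 [627.6 159.7] 206
dot 226.2 153.8 [627.7  92. ] 216
dot 227.3 155.7 [621.2  88. ] 218
dot 204.7 155.8 [620.1 166. ] 207
dot 218.9 156.1 [619.7 116.9] 221
dot 222.1 156.2 [619.3 106.1] 256
dot 214.3 157.3 [615.2 132.7] 228
dot 207.8 157.7 [613.7 155.1] 264
dot 219.8 158.1 [612.7 113.7] 227
dot
[... 1804 characters left out ...]
0 101 101 102 102 102 103 104]
 [109 109 110 110 110 109 109 109 110 110 110]
 [106 106 105 106 106 106 106 106 106 107 107]]Traceback (most recent call last):
  File "meas.py", line 35, in <module>
    P=cnt(n,box,f,12); r=cv2.minAreaRect(P.astype(np.float32)); print("plate",n,r,cv2.boxPoints(r).round(1).tolist())
  File "meas.py", line 10, in cnt
    return np.array([ray(n,a,b,z)[:2] for a,b in zip(u,v)])
                     ~~~^^^^^^^^^
  File "h.py", line 8, in ray
    K,R,t=cam(n); d=R.T@np.linalg.solve(K,[u,v,1]); c=-R.T@t
          ~~~^^^
  File "h.py", line 4, in cam
    p=camera_params(n); f=192/np.tan(np.radians(p["fov_y"])/2)
ValueError: time passes only in moves, steps and waits
```

View pics/c2.png

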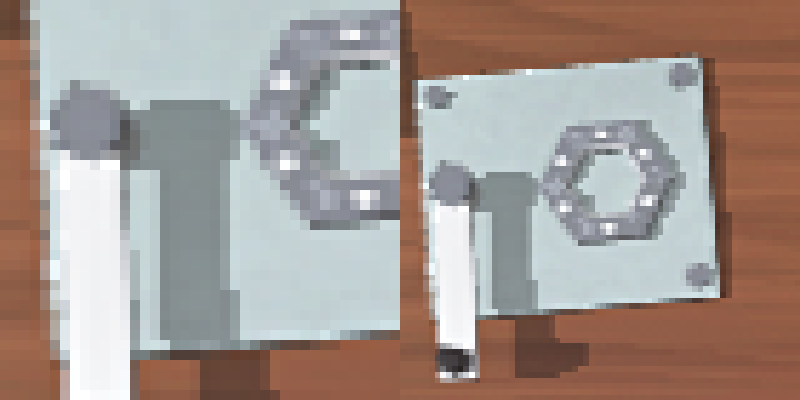

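```bash
sed -i 's/^def cam(n):/import functools\n@functools.cache\ndef cam(n):/' h.py; cat > m2.py <<'E'
from meas import *
sat=lambda c:cv2.cvtColor(c,cv2.COLOR_BGR2HSV)
nutm=lambda c:(sat(c)[...,1]<75)&(c.min(2)>100)
print("nut z14 top",hexan(cnt("top",(312,188,334,209),nutm,14)),"side",hexan(cnt("side",(240,240,275,272),nutm,14)))
# bore hole centre at z=28 plane (dark inside)
for n,box,f in(("top",(175,132,250,195),1),("side",(230,122,306,180),1)):
    m=lambda c:cv2.morphologyEx(((sat(c)[...,1]<60)&(c.mean(2)>70)&(c.mean(2)<238)).astype(np.uint8),cv2.MORPH_OPEN,np.ones((41,41)))
    P=cnt(n,box,m,12); r=cv2.minAreaRect(P.astype(np.float32)); print("plate",n,r,cv2.boxPoints(r).round(1).tolist())
dk=lambda c:c.max(2)<95
for n,box in(("top",(180,186,198,200)),("side",(220,122,238,140))):
    P=cnt(n,box,dk,78.5);print("peg",n,P.mean(0).round(1),P.min(0).round(1),P.max(0).round(1))
po=lambda c:(cv2.GaussianBlur(c,(0,0),3).mean(2)<165)
P=cnt("top",(183,156,192,166),po,52);print("post",P.mean(0).round(1),P.min(0),P.max(0))
for y,x in((198,323),(220,323),(174,335),(159,309)): print(ray("top",x,y,28).round())
for a in(61,1.5,121): print(a,arm.ik([477,-240,150],down(np.radians(a))),arm.ik([477,-240,150],down(np.radians(a-180))))
for a in(5.6,185.6-360): print(a,arm.ik([602,129,150],down(np.radians(a))))
E
python3 m2.py
```

```text
nut z14 top (array([ 478. , -241.7]), 'corner dir deg(mod60)', np.float64(32.5), 'amp', np.float64(0.7), 'AFmean', np.float64(43.3)) side (array([ 476.1, -240.4]), 'corner dir deg(mod60)', np.float64(28.2), 'amp', np.float64(0.76), 'AFmean', np.float64(55.2))
plate top ((599.0662231445312, 153.11541748046875), (151.80970764160156, 176.9055633544922), 5.672713279724121) [[514.7999877929688, 233.60000610351562], [532.2999877929688, 57.599998474121094], [683.2999877929688, 72.5999984741211], [665.9000244140625, 248.60000610351562]]
plate side ((594.7557983398438, 166.34426879882812), (155.92422485351562, 227.78988647460938), 5.248889923095703) [[506.70001220703125, 272.6000061035156], [527.5, 45.79999923706055], [682.7999877929688, 60.099998474121094], [662.0, 286.8999938964844]]
peg top [488.1 205.5] [480.8 195.6] [494.2 215.2]
peg side [484.1 191.9] [478.6 172.3] [490.2 211.3]
post [592.8 215. ] [581.19181025 204.68138622] [607.08326266 227.7850046 ]
[ 478. -239.   28.]
[ 403. -238.   28.]
[ 560. -280.   28.]
[ 611. -192.   28.]
61 [-6.78626493e-01  6.47189664e-02  1.91765045e+00 -4.44089210e-16
  1.15922324e+00 -1.74327734e+00] [-6.78626493e-01  6.47189664e-02  1.91765045e+00 -4.44089210e-16
  1.15922324e+00  1.39831532e+00]
1.5 [-6.78626493e-01  6.47189664e-02  1.91765045e+00 -4.44089210e-16
  1.15922324e+00 -7.04806431e-01] [-6.78626493e-01  6.47189664e-02  1.91765045e+00 -4.44089210e-16
  1.15922324e+00  2.43678622e+00]
121 None [-6.78626493e-01  6.47189664e-02  1.91765045e+00 -4.44089210e-16
  1.15922324e+00  3.51117766e-01]
5.6 [ 2.71667962e-02  2.49379352e-01  1.70869138e+00 -4.44089210e-16
  1.18352192e+00 -7.05716419e-02]
-174.4 None
```

```bash
python3 - <<'E'
from h import *
o=down(np.radians(60.5))
arm.move_gripper(62,40)
arm.move_pose([477,-240.5,110],o)
arm.move_l([477,-240.5,12],velocity=100,max_force=15)
print(read_state()["ee_pos"])
arm.move_gripper(20,40); s=read_state(); print(s["gripper_width"],s["ee_pos"],s["ft_force"])
arm.move_l([477,-240.5,110],velocity=100); s=read_state(); print(s["gripper_width"],s["ee_pos"],s["ft_force"],s["time"])
arm.move_pose([602,129.2,110],down(np.radians(5.6)))
s=read_state(); print(s["gripper_width"],s["ee_pos"],s["ft_force"],s["time"])
im=camera("side");t=camera("top")
cv2.imwrite("pics/s3.png",im[:,:,::-1]);cv2.imwrite("pics/t3.png",t[:,:,::-1])
a=cv2.resize(im[60:180,200:320,::-1],(400,400),interpolation=cv2.INTER_CUBIC);b=cv2.resize(t[120:220,170:270,::-1],(400,400),interpolation=cv2.INTER_CUBIC)
cv2.imwrite("pics/c3.png",np.hstack([a,b]))
E
```

```text
[ 477.56707062 -240.93181375   12.70934921]
35.04445422577624 [ 477.62965032 -241.0411655    12.90353705] [-0.41518859 -0.13658227  4.97490139]
34.935033364065156 [ 476.46034555 -240.06514836  109.10587306] [-0.34433174  0.29289141 -2.56897016] 5.1917
35.0438962258115 [601.94718036 128.51990853 109.70142658] [ 0.70204845 -0.58897092 -1.33834346] 6.6667
```

View pics/c3.png

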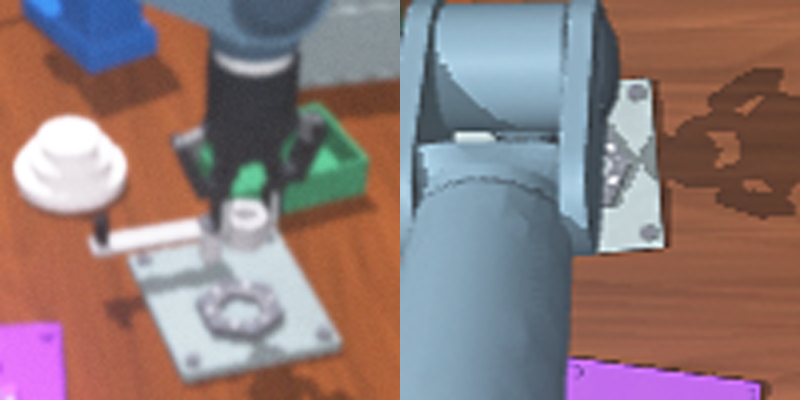

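The nut is held (width 35 mm) upright below the fingers at (245,215) in the left half. The nest is clear beneath it. I'll lower gently with a force stop.

```bash
python3 - <<'E'
from h import *
arm.move_l([602,129.2,45],velocity=80)
arm.pause(.3)
f0=read_state()["ft_force"]
r=arm.move_l([602,129.2,25.5],velocity=12,max_force=6)
s=read_state(); print(r,s["ee_pos"],s["ft_force"]-f0,s["wrist_torque"],s["gripper_width"],s["time"])
E
```

```text
False [602.07547781 129.19763073  25.59482755] [ 0.60920361  0.04227026 -0.34957551] [ 0.01791286 -0.00592224 -0.01295561] 35.04595810153598 9.8
```

It went in without touching anything. Releasing, retreating and checking with the camera.

```bash
python3 - <<'E'
from h import *
arm.move_l([602,129.2,24.5],velocity=10,max_force=5)
arm.move_gripper(48); arm.pause(.3); s=read_state(); print(s["ee_pos"],s["ft_force"],s["gripper_width"])
arm.move_l([602,129.2,140],velocity=100)
arm.move_pose([430,100,200],down(np.radians(5.6)))
arm.move_gripper(5)
t=np.mean([camera("top").astype(float) for _ in range(3)],0)[:,:,::-1];i=np.mean([camera("side").astype(float) for _ in range(3)],0)[:,:,::-1]
cv2.imwrite("pics/tavg4.png",t);cv2.imwrite("pics/savg4.png",i)
a=cv2.resize(i[120:190,235:305],(400,400),interpolation=cv2.INTER_CUBIC);b=cv2.resize(t[135:205,180:250],(400,400),interpolation=cv2.INTER_CUBIC)
cv2.imwrite("pics/c4.png",np.hstack([a,b])); print(read_state()["time"],read_state()["gripper_width"])
E
```

```text
[602.00793259 129.19529257  24.48978852] [0.67598414 0.80448361 0.42836791] 48.11411179822151
13.4917 4.723982582369532[ WARN:0@4.459] global loadsave.cpp:1063 imwrite_ Unsupported depth image for selected encoder is fallbacked to CV_8U.
```

View pics/c4.png

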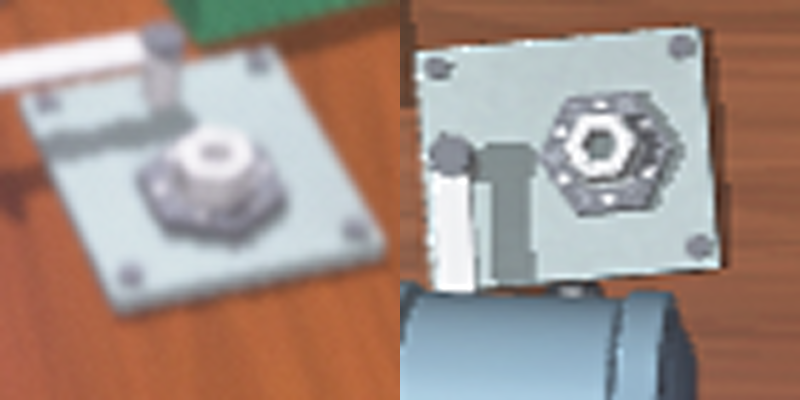

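The side view shows the nut upright at (215,170), sunk into the collar. The top view shows it concentric at (599,145), with its flats parallel to the nest. The force-free descent also put its underside at about 12.5 mm. Next I cage the peg loosely and sweep the keeper shut.

```bash
python3 - <<'E'
from h import *
from scipy.optimize import least_squares
r=least_squares(lambda P:np.r_[proj("top",P)-[214.3,159.9],proj("side",P)-[272.3,146.1]],[602,129,40]); print("bore top",r.x.round(1),r.fun.round(1))
pv=np.array([592.9,215.3]); R=105
def pose(k): # keeper angle
    a=np.radians(-84.33)-k; return (pv+R*np.array([np.cos(a),np.sin(a)])),a+np.pi/2
def st(t): s=read_state(); print(t,s["ee_pos"].round(1),s["ft_force"].round(1),round(s["gripper_width"],1),round(s["time"],1))
arm.move_gripper(44)
p,y=pose(1.57)
arm.move_pose([*p,130],down(y)); 
print(arm.move_l([*p,57],velocity=60,max_force=6)); st("down")
arm.move_gripper(24); st("cage")
for k in np.arange(1.45,-.01,-.121):
    p,y=pose(k); h=arm.move_l([*p,57],down(y),velocity=70,max_force=12)
    if h: st("stop %.2f"%k); break
st("end")
E
```

```text
bore top [602.2 130.2  40.1] [-0.   0.2  0.2 -0. ]
False
down [488.8 204.9  57.5] [-0.4 -0.1  0.5] 44.0 16.9
cage [488.5 204.8  57.1] [0.3 0.1 0.8] 24.0 17.2
end [603.1 110.9  56.9] [-0.9  0.1  0.4] 23.9 21.6
```

```bash
python3 - <<'E'
from h import *
d=np.array([np.cos(np.radians(5.67)),np.sin(np.radians(5.67)),0]); p=np.array([603.2,110.8,57])
h=arm.move_l(p+9*d,velocity=15,max_force=6); s=read_state(); print(h,s["ee_pos"].round(1),s["ft_force"].round(1))
arm.move_l(s["ee_pos"]-3*d,velocity=20); arm.move_gripper(40)
e=read_state()["ee_pos"]; arm.move_l([e[0],e[1],150],velocity=100)
arm.move_pose([400,100,230],down(np.radians(5.7)))
t=camera("top")[:,:,::-1];i=camera("side")[:,:,::-1]
a=cv2.resize(i[110:190,235:315],(400,400),interpolation=cv2.INTER_CUBIC);b=cv2.resize(t[130:220,170:260],(400,400),interpolation=cv2.INTER_CUBIC)
cv2.imwrite("pics/c5.png",np.hstack([a,b])); cv2.imwrite("pics/t5.png",t);print(read_state()["time"],proj("top",[603.2,110.8,78.5]),proj("side",[603.2,110.8,78.5]))
E
```

```text
True [607.1 111.2  56.1] [-0.5  0.3 -0.7]
24.625 [218.59196757 157.74377182] [274.88301114 140.00508553]
```

View pics/c5.png

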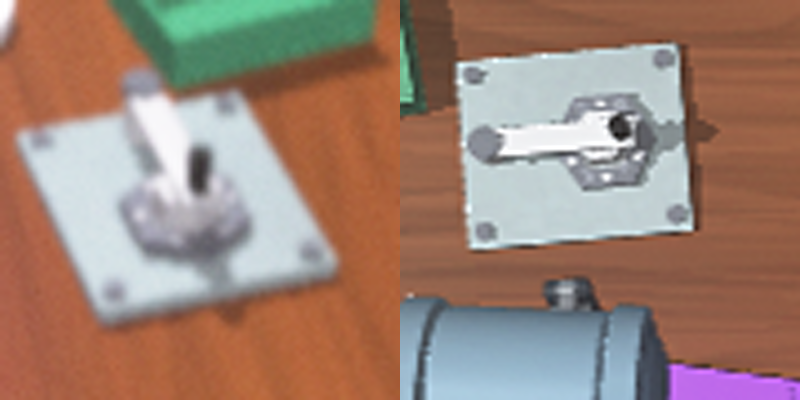

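```bash
python3 -c "
from h import *
arm.pause(.3); print(read_state()['ft_force']); job.finish_job()"
```

```text
[-0.60672231  0.00333055 -0.76712995]
the job is handed in; nothing more can be done
```

The nut is home in the nest, the keeper is closed over it, and the job is handed in with the arm clear. It took about 25 s of the 72 s. `finish_job()` reports no verdict, so the outcome rests on the checks below.

**What I did:** I picked the plain steel 36 mm nut by its hexagonal outline and height, gripped it on its flats, and turned it to match the nest. It went straight down into the pocket with no measurable contact force, so no shuffling was needed. I then caged the keeper's peg loosely between the fingers, swept it shut along its arc, nudged it towards the stop and let go.

**Last checks:**
- **Nut:** two-view triangulation put the top of its bore at z = 40.1 mm, against 40 mm when fully home.
- **Keeper:** the final top picture shows the peg within 1 pixel (about 3 mm) of its computed closed position; the allowance is about 12.6 mm.
- **End stop, not conclusive:** the last push tripped its 6 N limit after about 4 mm. The force read straight afterwards was near zero, so I rely on the picture for the closure.
- **Other things on the bench:** I noticed no contact with any of them, but I did not re-measure their positions.

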